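# Move four pistons to the build-up rack in cylinder order

## Task

Move the four pistons, one by one, from the dark blue strip-down rack to the empty off-white build-up rack, keeping them in cylinder order: on both racks the red end cap marks the front of the engine, so the piston nearest the red cap on the blue rack goes into the pocket nearest the red cap on the white one, and so on down the row. Stand each piston crown up in its own pocket, setting it down gently without dropping it, knocking one over or knocking two together.

Things in the scene. Friction and masses are not known exactly. Their poses are not given: they have to be found in the camera images.
- piston_white: Loose aluminium piston of a small four-cylinder engine, standing crown up in the blue rack; a round white paint dab (25 mm) on its dark crown. Cylinder 54 mm in diameter, 46 mm tall, 0.12 to 0.21 kg, flat underside. Origin: centre of the underside (12 mm above the bench at the start); z up along its axis; its yaw is arbitrary and does not matter.
- piston_yellow: Loose aluminium piston of a small four-cylinder engine, standing crown up in the blue rack; a round yellow paint dab (25 mm) on its dark crown. Cylinder 54 mm in diameter, 46 mm tall, 0.12 to 0.21 kg, flat underside. Origin: centre of the underside (12 mm above the bench at the start); z up along its axis; its yaw is arbitrary and does not matter.
- piston_blue: Loose aluminium piston of a small four-cylinder engine, standing crown up in the blue rack; a round blue paint dab (25 mm) on its dark crown. Cylinder 54 mm in diameter, 46 mm tall, 0.12 to 0.21 kg, flat underside. Origin: centre of the underside (12 mm above the bench at the start); z up along its axis; its yaw is arbitrary and does not matter.
- piston_green: Loose aluminium piston of a small four-cylinder engine, standing crown up in the blue rack; a round green paint dab (25 mm) on its dark crown. Cylinder 54 mm in diameter, 46 mm tall, 0.12 to 0.21 kg, flat underside. Origin: centre of the underside (12 mm above the bench at the start); z up along its axis; its yaw is arbitrary and does not matter.
- seat_white: Fixed black rubber disc, 69 mm wide, 2 mm thick, in the blue rack's pocket where the piston with the white dab starts (within 3 mm each way of its centre): that piston's starting place. Origin: centre of its underside; y along the row. Pockets are 92 mm apart.
- seat_yellow: Fixed black rubber disc, 69 mm wide, 2 mm thick, in the blue rack's pocket where the piston with the yellow dab starts (within 3 mm each way of its centre): that piston's starting place. Origin: centre of its underside; y along the row. Pockets are 92 mm apart.
- seat_blue: Fixed black rubber disc, 69 mm wide, 2 mm thick, in the blue rack's pocket where the piston with the blue dab starts (within 3 mm each way of its centre): that piston's starting place. Origin: centre of its underside; y along the row. Pockets are 92 mm apart.
- seat_green: Fixed black rubber disc, 69 mm wide, 2 mm thick, in the blue rack's pocket where the piston with the green dab starts (within 3 mm each way of its centre): that piston's starting place. Origin: centre of its underside; y along the row. Pockets are 92 mm apart.
- blue_rack_red_cap: Red end cap, 88 x 14 mm, 26 mm high, fixed to one end (left or right) of the dark blue strip-down rack, marking the front of the engine; the other end has a dark grey cap. Origin: centre of its underside; y along the row, to the left. The rack is 84 mm wide, 360 mm long, 20 mm high, nearer to or farther from the robot than the white one; both lie across the robot's view, turned at most 0.1 rad.
- white_rack_red_cap: The same red cap on the off-white build-up rack (same size, empty), at its left or right end; y axis along the row, to the left. From the cap the rack runs to the other side of the robot's middle: to -y if the cap is at y > 0, else to +y. 72 mm round pockets centred 49, 141, 233, 325 mm along; floor 12 mm above the bench, rim 8 mm higher. Odds and ends under 11 mm high lie between the racks.

How it is judged:
At the end, for the whole second after the job is handed in: All four pistons stand upright (within 0.1 rad) on the pocket floors of the white rack, one to a pocket, within 12 mm of its centre along and across, in the same order counted from the red cap as they had at the start counted from the blue rack's red cap, released and at rest (x of piston_white in the frame of white_rack_red_cap between -0.012 and 0.012 m and height (world z) of piston_white between 0.009 and 0.015 m and angle between each of piston_white, piston_yellow, piston_blue, piston_green's own z axis and vertical below 0.1 rad and linear speed of each of piston_white, piston_yellow, piston_blue, piston_green below 0.02 m/s and angular speed of each of piston_white, piston_yellow, piston_blue, piston_green below 0.2 rad/s and contact force between each of piston_white, piston_yellow, piston_blue, piston_green and the fingers below 0.1 N and ((horizontal distance between seat_white and blue_rack_red_cap between 0.029 and 0.069 m and horizontal distance between piston_white and white_rack_red_cap between 0.037 and 0.061 m) or (horizontal distance between seat_white and blue_rack_red_cap between 0.121 and 0.161 m and horizontal distance between piston_white and white_rack_red_cap between 0.129 and 0.153 m) or (horizontal distance between seat_white and blue_rack_red_cap between 0.213 and 0.253 m and horizontal distance between piston_white and white_rack_red_cap between 0.221 and 0.245 m) or (horizontal distance between seat_white and blue_rack_red_cap between 0.305 and 0.345 m and horizontal distance between piston_white and white_rack_red_cap between 0.313 and 0.337 m)) and x of piston_yellow in the frame of white_rack_red_cap between -0.012 and 0.012 m and height (world z) of piston_yellow between 0.009 and 0.015 m and ((horizontal distance between seat_yellow and blue_rack_red_cap between 0.029 and 0.069 m and horizontal distance between piston_yellow and white_rack_red_cap between 0.037 and 0.061 m) or (horizontal distance between seat_yellow and blue_rack_red_cap between 0.121 and 0.161 m and horizontal distance between piston_yellow and white_rack_red_cap between 0.129 and 0.153 m) or (horizontal distance between seat_yellow and blue_rack_red_cap between 0.213 and 0.253 m and horizontal distance between piston_yellow and white_rack_red_cap between 0.221 and 0.245 m) or (horizontal distance between seat_yellow and blue_rack_red_cap between 0.305 and 0.345 m and horizontal distance between piston_yellow and white_rack_red_cap between 0.313 and 0.337 m)) and x of piston_blue in the frame of white_rack_red_cap between -0.012 and 0.012 m and height (world z) of piston_blue between 0.009 and 0.015 m and ((horizontal distance between seat_blue and blue_rack_red_cap between 0.029 and 0.069 m and horizontal distance between piston_blue and white_rack_red_cap between 0.037 and 0.061 m) or (horizontal distance between seat_blue and blue_rack_red_cap between 0.121 and 0.161 m and horizontal distance between piston_blue and white_rack_red_cap between 0.129 and 0.153 m) or (horizontal distance between seat_blue and blue_rack_red_cap between 0.213 and 0.253 m and horizontal distance between piston_blue and white_rack_red_cap between 0.221 and 0.245 m) or (horizontal distance between seat_blue and blue_rack_red_cap between 0.305 and 0.345 m and horizontal distance between piston_blue and white_rack_red_cap between 0.313 and 0.337 m)) and x of piston_green in the frame of white_rack_red_cap between -0.012 and 0.012 m and height (world z) of piston_green between 0.009 and 0.015 m and ((horizontal distance between seat_green and blue_rack_red_cap between 0.029 and 0.069 m and horizontal distance between piston_green and white_rack_red_cap between 0.037 and 0.061 m) or (horizontal distance between seat_green and blue_rack_red_cap between 0.121 and 0.161 m and horizontal distance between piston_green and white_rack_red_cap between 0.129 and 0.153 m) or (horizontal distance between seat_green and blue_rack_red_cap between 0.213 and 0.253 m and horizontal distance between piston_green and white_rack_red_cap between 0.221 and 0.245 m) or (horizontal distance between seat_green and blue_rack_red_cap between 0.305 and 0.345 m and horizontal distance between piston_green and white_rack_red_cap between 0.313 and 0.337 m))); the robot touches nothing.
It fails at once if a piston is knocked over (leans more than 35 degrees) (angle between any of piston_white, piston_yellow, piston_blue, piston_green's own z axis and vertical above 0.61 rad).
It fails at once if two pistons are knocked together (more than 8 N) (contact force between piston_white and piston_yellow above 8 N or contact force between any of piston_white, piston_yellow and piston_blue above 8 N or contact force between any of piston_white, piston_yellow, piston_blue and piston_green above 8 N).
It fails at once if a piston is dropped (falls free faster than 0.5 m/s, about 12 mm) ((linear speed of piston_white above 0.5 m/s and contact force between piston_white and the fingers below 0.1 N) or (linear speed of piston_yellow above 0.5 m/s and contact force between piston_yellow and the fingers below 0.1 N) or (linear speed of piston_blue above 0.5 m/s and contact force between piston_blue and the fingers below 0.1 N) or (linear speed of piston_green above 0.5 m/s and contact force between piston_green and the fingers below 0.1 N)).
It also fails if it takes over 80 s, if anything falls off the work surface, if the arm or the gripper's body presses on something with over 40 N, if the wrist force passes 120 N, or if a joint passes its speed limit or range.

## Robot

A 6-joint arm with a two-finger parallel gripper is mounted at the origin on the work surface. World frame = base frame: x ahead of the robot, y to its left, z up, the work surface at z = 0. Lengths are in m, angles in rad, forces in N, time in s.
With the tool pointing down it reaches from about 0.25 to 0.725 m from the base axis. Payload 4 kg.
Tool frame: the origin (TCP) lies midway between the tips of the shut fingers; the grasp point (between the pads) lies 19 mm behind it; z points along the fingers, y is the line along which they close (so a half turn about z gives the same grasp; the last joint's range is limited). The gripper opens to 85 mm and grips with 20 to 120 N. Pads are 22 mm wide; open, the fingers measure 114 mm over their backs; the gripper's body (76 mm by 85 mm) begins 54 mm behind the grasp point. The pads swing forward as they close: fully open they stand 13 mm farther back than shut.
Start: joints at [1.275, 0.241, 0.005, 1.335, 0, 1.571], TCP at [0.146, 0.478, 0.231] pointing down, gripper open.
Joint ranges: [-2.72, 2.72], [-1.05, 1.87], [-1.09, 1.28], [-1.99, 2.15], [-1.42, 1.44], [-3.14, 3.14]. Speed limits (rad/s): [2.79, 2.79, 3.14, 3.14, 3.14, 3.14].

## Interface

Orientations are given as a unit quaternion [x, y, z, w].
In Python, from workcell import bot, camera, job_done gives the robot as it stands.
- The arm moves only by the tool carry_out, never from a script. Its argument "plan" is a list of rows, each an object of numbers: "dx", "dy", "dz": the shift along the tool's x, y, z in mm; "twist": the turn about the tool's z in degrees; "fingers": the closure, from -1 (fully open) to 1 (shut). In form: [{"dx": .., "dy": .., "dz": .., "twist": .., "fingers": ..}, ...]. A call has exactly 5 rows; each row is the pose to reach, as a shift and turn from the pose commanded when the call began, along the tool's axes at that moment; what a row does not reach only later rows make up. A row lasts 1/12 s, in which the tool goes at most 41.7 mm and 7.16 degrees, less where a joint would pass 70% of its speed; a pose out of reach is approached as far as the arm can. A call with a gripper value outside its range is refused whole. The fingers move at their own pace and stop on an object; the grip force is fixed at half the most. Time passes only in rows, so rows that repeat a pose let the fingers close, or fill a call up. It gives the time, the measured TCP pose, the force, the opening and the grip force at its end, in the units of the state.
- bot.get_obs(): the state, without advancing time (a new reading comes with each control period).
- camera(name): name is "scene" or "top"; returns a dict with "image" (480x640x3 uint8, red, green, blue), "intrinsics" (3x3 intrinsics, pixels), "eye" and "attitude" of the camera in the world. Camera axes: x right, y down, z forward; pixel columns grow to the right and rows downward; lengths in m; the calibration is good to about 2 mm. A picture is of the moment at which its call begins. There is no depth.
- job_done(): hands the job in; it is judged then, once.
The state is a dict: "clock": time; "joint_pos": joint angles; "joint_vel": joint speeds; "tau": joint torques, N m; "eef_pos": TCP position; "tool_rot": TCP orientation; "ft_force": force on the tool from outside, world axes, zero at the start; "ft_torque": the same for the moment, N m; "grip_width": finger opening in m; "grasp_force": force on a finger pad.
Only numpy, scipy, OpenCV 4.12 (cv2) and the standard library are available. Lean on these libraries where they do the work, as an engineer would, in place of code of your own. Each camera call takes 0.05 s, during which the arm holds its last target. There are 200 camera calls.

## Working session

There is one attempt and no reset: what is moved stays moved. The work goes in short steps, Python scripts to look and compute and a tool call to move; the robot and the scene stay as the last step left them, time stands still between calls to the robot, and variables do not carry over. Pictures are saved under pics/ and viewed, at most 14 in all, crops included, and the job is handed in when it is done.

Besides the shell and the picture viewer there is one more tool, called after "Emit:" by a JSON object that holds its "api" and its "payload", one argument or row to a line. carry_out: Moves the arm, as the interface text tells. Its arguments: {"type":"object","properties":{"plan":{"type":"array","items":{"type":"object","properties":{"dx":{"type":"number"},"dy":{"type":"number"},"dz":{"type":"number"},"twist":{"type":"number"},"fingers":{"type":"number"}}}}},"required":["plan"]}

```bash
mkdir -p pics; ls; python3 - <<'E'
from workcell import bot,camera
import cv2,numpy as np
np.set_printoptions(precision=4,suppress=True)
for n in("scene","top"):
    c=camera(n); cv2.imwrite(f"pics/{n}0.png",c["image"][:,:,::-1]); print(n,c["intrinsics"],c["eye"],c["attitude"])
o=bot.get_obs(); print(o)
E
```

```text
pics
scene [[552.1536   0.     317.9808]
 [  0.     552.1536 243.138 ]
 [  0.       0.       1.    ]] [ 0.7517 -0.3791  0.7378] [ 0.9374  0.2334 -0.0645 -0.2503]
top [[531.2294   0.     323.4262]
 [  0.     531.2294 237.7503]
 [  0.       0.       1.    ]] [ 0.4094 -0.0398  0.8762] [ 0.7117 -0.6962  0.0567 -0.0754]
{'clock': 0.1, 'joint_pos': array([1.275 , 0.2414, 0.0039, 1.3352, 0.    , 1.5708]), 'joint_vel': array([-0.0014, -0.001 ,  0.0017, -0.0019,  0.    ,  0.0002]), 'tau': array([ -0.0001, -37.3137,  25.3011,   0.0109,  -0.0001,   0.    ]), 'eef_pos': array([0.1456, 0.4777, 0.2305]), 'tool_rot': array([ 0.1474,  0.9891, -0.001 , -0.0002]), 'ft_force': array([-0.4404,  0.5337, -0.5925]), 'ft_torque': array([-0.0045, -0.0087, -0.0031]), 'grasp_force': 0.0, 'grip_width': 0.08512823945174759}
```

View pics/scene0.png

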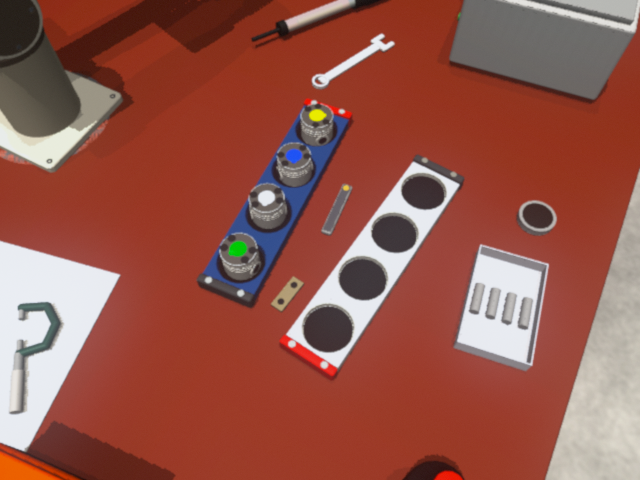

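View pics/top0.png

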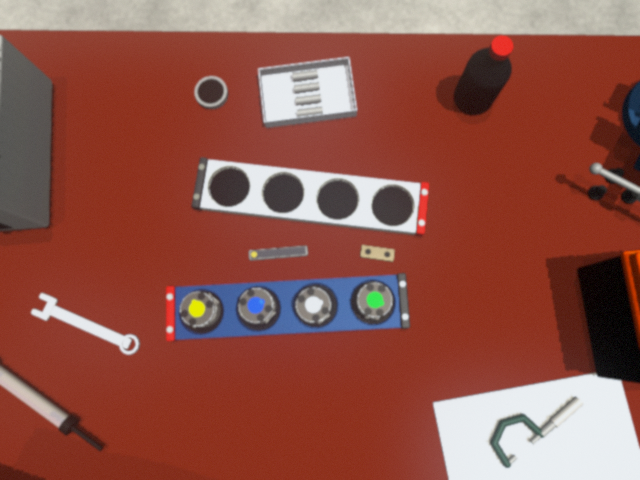

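The top view shows the blue rack nearer the robot, with its red cap on the left at (170,313). Its order from the cap is yellow (197,309), blue (256,305), white (314,304), green (375,300). The white rack's red cap is on the right at (423,207), with pockets at (392,205), (338,199), (283,192) and (229,186). The scene view agrees: yellow (317,116), green (238,249), pockets from (328,328) to (424,191).

```bash
cat > vis.py <<'E'
from workcell import bot,camera
import cv2,numpy as np
from scipy.spatial.transform import Rotation as R
np.set_printoptions(precision=4,suppress=True)
HSV={'yellow':((24,150,120),(36,255,255)),'blue':((112,190,200),(124,255,255)),'green':((50,150,100),(75,255,255))}
def look(n):
    c=camera(n); c['hsv']=cv2.cvtColor(np.ascontiguousarray(c['image']),cv2.COLOR_RGB2HSV); c['R']=R.from_quat(c['attitude']).as_matrix(); return c
def ray(c,uv):
    K=c['intrinsics']; d=c['R']@np.linalg.inv(K)@np.array([uv[0],uv[1],1.]); return np.array(c['eye']),d/np.linalg.norm(d)
def onplane(c,uv,z):
    e,d=ray(c,uv); return e+d*(z-e[2])/d[2]
def tri(c1,p1,c2,p2):
    A=[];b=[]
    for c,p in((c1,p1),(c2,p2)):
        e,d=ray(c,p); P=np.eye(3)-np.outer(d,d); A.append(P);b.append(P@e)
    x=np.linalg.lstsq(np.vstack(A),np.hstack(b),rcond=None)[0]
    return x,np.linalg.norm(np.vstack(A)@x-np.hstack(b))
def blobs(m,lo,hi):
    n,_,s,ce=cv2.connectedComponentsWithStats(m.astype(np.uint8),connectivity=8)
    return [(s[i,4],ce[i]) for i in range(1,n) if lo<=s[i,4]<=hi]
def pixmap(c):
    h=c['hsv'];return h[...,0].astype(int),h[...,1].astype(int),h[...,2].astype(int)
def holes(c):  # empty pockets: dark ellipses inside the white rack
    H,S,V=pixmap(c); m=((S<60)&(V>120)).astype(np.uint8)
    cs,hi=cv2.findContours(m,cv2.RETR_CCOMP,cv2.CHAIN_APPROX_NONE); out=[]
    for k,q in enumerate(cs):
        if hi[0][k][3]>=0 and 700<cv2.contourArea(q)<4000:
            out.append(cv2.fitEllipse(q))
    return out
def dabs(c):
    H,S,V=pixmap(c); out={}
    for k,(lo,hi) in HSV.items():
        out[k]=sorted(blobs(cv2.inRange(c['hsv'],lo,hi)>0,60,900),key=lambda t:-t[0])
    out['white']=blobs((S<40)&(V>190),120,400)
    return out
def reds(c):
    H,S,V=pixmap(c); return blobs(((H<4)|(H>176))&(S>200)&(V>200),80,2500)
E
python3 - <<'E'
from vis import *
s=look('scene');t=look('top')
for n,c in(('s',s),('t',t)):
    print(n); d=dabs(c)
    for k in d: print(k,[(a,p.round(1)) for a,p in d[k]])
    print('holes',[(np.round(h[0],1),np.round(h[1],1)) for h in holes(c)]); print('red',[(a,p.round(1)) for a,p in reds(c)])
E
```

```text
s
yellow [(np.int32(165), array([316.8, 114.9]))]
blue [(np.int32(139), array([293.5, 155.2]))]
green [(np.int32(223), array([237.4, 248.6]))]
white [(np.int32(354), array([316.3,  11.7])), (np.int32(188), array([265.9, 197.4]))]
holes [(array([ 35.3, 352.9]), array([ 38.4, 123.8])), (array([327.6, 328.9]), array([46.5, 50.3])), (array([362.4, 278.9]), array([42.1, 47.8])), (array([393.9, 233.2]), array([37.9, 46.2])), (array([422.9, 191.8]), array([34.5, 44.5]))]
red [(np.int32(254), array([307. , 354.7])), (np.int32(161), array([447.8, 476.1]))]
t
yellow [(np.int32(217), array([196.3, 308.2]))]
blue []
green [(np.int32(186), array([374.6, 299.5]))]
white [(np.int32(365), array([126.8,   8.9])), (np.int32(209), array([86.1, 23.6])), (np.int32(222), array([313.1, 304.2]))]
holes [(array([518.1, 438.4]), array([44.8, 57.1])), (array([392.3, 205.2]), array([40.4, 41.9])), (array([337.4, 199. ]), array([40. , 41.4])), (array([282.8, 192.6]), array([39.6, 41.3])), (array([228.9, 186.4]), array([38.9, 41.3]))]
red [(np.int32(312), array([502.1,  45.1])), (np.int32(92), array([168.7, 312. ]))]
```

```bash
sed -i "s/(112,190,200),(124/(108,150,180),(126/" vis.py; python3 - <<'E'
from vis import *
s=look('scene');t=look('top')
ds,dt=dabs(s),dabs(t)
near=lambda L,p:min((q for a,q in L),key=lambda q:np.hypot(*(q-p)))
g={'yellow':((317,115),(197,308)),'blue':((293,155),(256,305)),'white':((266,198),(313,304)),'green':((238,248),(375,300))}
P={}
for k,(a,b) in g.items():
    pa,pb=near(ds[k],a),near(dt[k],b); x,r=tri(s,pa,t,pb); P[k]=x
    print(k,pb,x,r,'top@58',onplane(t,pb,.058),'sc@58',onplane(s,pa,.058))
H=[]
hs=[np.array(h[0]) for h in holes(s)];ht=[np.array(h[0]) for h in holes(t)]
for a,b in(((328,329),(392,205)),((362,279),(337,199)),((394,233),(283,193)),((423,192),(229,186))):
    pa=min(hs,key=lambda q:np.hypot(*(q-a)));pb=min(ht,key=lambda q:np.hypot(*(q-b)))
    x,r=tri(s,pa,t,pb); print('hole',x,r,'top@20',onplane(t,pb,.02),'sc@20',onplane(s,pa,.02)); H.append((onplane(t,pb,.02)+onplane(s,pa,.02))/2)
H=np.array(H); d=H[3]-H[0]; print('pitch',np.linalg.norm(np.diff(H,axis=0),axis=1),'white row angle',np.arctan2(-d[0],d[1]),'cap',H[0]-d/np.linalg.norm(d)*.049)
d=P['yellow']-P['green']; print('blue row angle',np.arctan2(-d[0],d[1]))
for nm,c,p in(('s',s,(310,355)),('t',t,(423,207)),('t',t,(170,313)),('s',s,(328,108))):
    h,S,V=pixmap(c); m=((h<6)|(h>174))&(S>190)&(V>150); L=blobs(m,50,3000); q=near(L,p); print(nm,q,onplane(c,q,.026))
print(holes(t)[1:])
E
```

```text
yellow [196.347  308.2237] [0.4501 0.1763 0.0608] 0.0006473887831227174 top@58 [0.4499 0.1768 0.058 ] sc@58 [0.4491 0.179  0.058 ]
blue [255.2086 304.8021] [0.4573 0.086  0.0602] 0.0004044314235627803 top@58 [0.4572 0.0862 0.058 ] sc@58 [0.4565 0.0877 0.058 ]
white [313.0762 304.2018] [ 0.4601 -0.0028  0.0604] 0.000210782810237601 top@58 [ 0.4601 -0.0028  0.058 ] sc@58 [ 0.4592 -0.0013  0.058 ]
green [374.5163 299.4728] [ 0.4693 -0.0965  0.06  ] 6.601533138085181e-06 top@58 [ 0.4695 -0.0967  0.058 ] sc@58 [ 0.4685 -0.0957  0.058 ]
hole [ 0.6295 -0.128   0.0159] 0.00019803874264993806 top@20 [ 0.6284 -0.1276  0.02  ] sc@20 [ 0.6303 -0.1293  0.02  ]
hole [ 0.6385 -0.0363  0.0162] 0.0005843343469274523 top@20 [ 0.6372 -0.0366  0.02  ] sc@20 [ 0.6394 -0.0378  0.02  ]
hole [0.6475 0.0551 0.0177] 0.0003001608496353196 top@20 [0.6467 0.0548 0.02  ] sc@20 [0.648  0.0539 0.02  ]
hole [0.6568 0.1466 0.018 ] 0.0005709945454047414 top@20 [0.6559 0.1459 0.02  ] sc@20 [0.6574 0.1455 0.02  ]
pitch [0.0917 0.092  0.0919] white row angle -0.09928532294214593 cap [ 0.6245 -0.1772  0.02  ]
blue row angle 0.07040223203461027
s [307.6091 355.684 ] [ 0.6253 -0.1774  0.026 ]
t [423.3374 207.1963] [ 0.6243 -0.1778  0.026 ]
t [169.2427 312.3641] [0.4439 0.2284 0.026 ]
s [367.1648 123.5509] [0.5198 0.2279 0.026 ]
[((392.2947998046875, 205.16319274902344), (40.33831787109375, 41.85940170288086), 85.18020629882812), ((337.36761474609375, 199.04161071777344), (39.991241455078125, 41.33694076538086), 73.46648406982422), ((282.8131408691406, 192.5797119140625), (39.57770538330078, 41.265106201171875), 69.75807189941406), ((228.88893127441406, 186.35073852539062), (38.9205436706543, 41.38591766357422), 61.07461929321289)]
```

```bash
cat > go.py <<'E'
# usage: go.py x,y,z,yawdeg ... : world TCP waypoints (yaw = heading of tool y); prints the call's end shifts, axes at call start
import sys; from vis import *
o=bot.get_obs(); p=np.array(o['eef_pos']); M=R.from_quat(o['tool_rot']).as_matrix()
yaw=np.degrees(np.arctan2(M[1,1],M[0,1])); print('at',p,'yaw',round(yaw,1),'tilt',np.degrees(np.arccos(-M[2,2])).round(2),'j6',o['joint_pos'][5].round(2))
for a in sys.argv[1:]:
    x,y,z,w=map(float,a.split(',')); c,s=np.cos(np.radians(yaw)),np.sin(np.radians(yaw))
    T=np.array([[s,-c,0],[c,s,0],[0,0,-1]])     # rows: tool x,y,z (tool pointing down)
    T[0]=np.cross(T[1],T[2])
    tw=-((w-yaw+180)%360-180); q=np.array([x,y,z]); d=T@(q-p)*1000
    print(a,'d',d.round(1),'len',np.linalg.norm(d).round(0),'twist',round(tw,1)); p,yaw=q,w
E
python3 go.py .3,.33,.17,42 .42,.21,.115,12 .4497,.1772,.095,4 .4497,.1772,.022,4
```

```text
at [0.1457 0.4781 0.231 ] yaw 73.1 tilt 0.04 j6 1.57
.3,.33,.17,42 d [-190.8  -96.7   61. ] len 222.0 twist 31.1
.42,.21,.115,12 d [-169.5    8.9   55. ] len 178.0 twist 30.0
.4497,.1772,.095,4 d [-38.3  22.2  20. ] len 49.0 twist 8.0
.4497,.1772,.022,4 d [ 0.  0. 73.] len 73.0 twist -0.0
```

Emit:
{"api": "carry_out", "payload": {
  "plan": [
    {"dx": -32,"dy": -16,"dz": 10,"twist": 5.5,"fingers": -1},
    {"dx": -64,"dy": -32,"dz": 20,"twist": 11,"fingers": -1},
    {"dx": -96,"dy": -48,"dz": 30,"twist": 17,"fingers": -1},
    {"dx": -128,"dy": -64,"dz": 40,"twist": 23,"fingers": -1},
    {"dx": -160,"dy": -80,"dz": 50,"twist": 29,"fingers": -1}
  ]
}}

```text
clock: 0.72
eef_pos: [0.2763, 0.3539, 0.181]
tool_rot: [0.392, 0.92, 0.0, 0.0]
ft_force: [0.4, -0.6, -0.1]
grip_width: 0.0853
grasp_force: 0.0
```

```bash
python3 go.py .42,.21,.115,12 .4497,.1772,.095,4 .4497,.1772,.022,4
```

```text
at [0.2763 0.3539 0.181 ] yaw 43.8 tilt 0.03 j6 1.71
.42,.21,.115,12 d [-203.4    4.1   66. ] len 214.0 twist 31.8
.4497,.1772,.095,4 d [-38.3  22.2  20. ] len 49.0 twist 8.0
.4497,.1772,.022,4 d [ 0.  0. 73.] len 73.0 twist -0.0
```

Emit:
{"api": "carry_out", "payload": {
  "plan": [
    {"dx": -38,"dy": 1,"dz": 12,"twist": 6.3,"fingers": -1},
    {"dx": -76,"dy": 2,"dz": 24,"twist": 12.6,"fingers": -1},
    {"dx": -114,"dy": 3,"dz": 36,"twist": 19,"fingers": -1},
    {"dx": -152,"dy": 4,"dz": 48,"twist": 25.3,"fingers": -1},
    {"dx": -190,"dy": 4,"dz": 60,"twist": 31.8,"fingers": -1}
  ]
}}

```text
clock: 1.13
eef_pos: [0.4117, 0.22, 0.121]
tool_rot: [0.63, 0.777, 0.0, 0.0]
ft_force: [0.1, 1.5, 1.0]
grip_width: 0.0854
grasp_force: 0.0
```

```bash
python3 go.py  .4497,.1772,.075,4 .4497,.1772,.022,4
```

```text
at [0.4117 0.22   0.121 ] yaw 11.9 tilt 0.05 j6 1.85
.4497,.1772,.075,4 d [-49.7  28.3  46. ] len 73.0 twist 7.9
.4497,.1772,.022,4 d [ 0.  0. 53.] len 53.0 twist -0.0
```

Emit:
{"api": "carry_out", "payload": {
  "plan": [
    {"dx": -20,"dy": 11,"dz": 10,"twist": 4,"fingers": -1},
    {"dx": -40,"dy": 22,"dz": 20,"twist": 7.9,"fingers": -1},
    {"dx": -49.7,"dy": 28.3,"dz": 28,"twist": 7.9,"fingers": -1},
    {"dx": -49.7,"dy": 28.3,"dz": 38,"twist": 7.9,"fingers": -1},
    {"dx": -49.7,"dy": 28.3,"dz": 46,"twist": 7.9,"fingers": -1}
  ]
}}

```text
clock: 1.55
eef_pos: [0.4489, 0.1784, 0.0745]
tool_rot: [0.68, 0.734, -0.0, -0.0]
ft_force: [-0.6, -0.2, 0.3]
grip_width: 0.0854
grasp_force: 0.0
```

```bash
python3 go.py .4497,.1772,.022,4; python3 - <<'E'
from vis import *
c=look('scene'); cv2.imwrite('pics/a.png',cv2.resize(c['image'][20:300,150:480,::-1],None,fx=2,fy=2))
E
```

```text
at [0.4489 0.1784 0.0745] yaw 4.4 tilt 0.03 j6 1.87
.4497,.1772,.022,4 d [-1.3  0.8 52.5] len 53.0 twist 0.4
```

View pics/a.png

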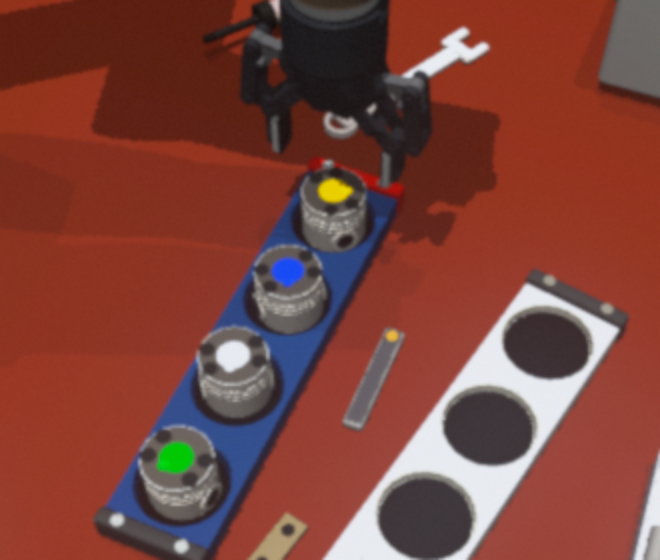

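The open fingers straddle the yellow piston (crop, dab at (335,190)) across the row, with the tips still above the crown. Next I go down and close.

Emit:
{"api": "carry_out", "payload": {
  "plan": [
    {"dx": -0.5,"dy": 0,"dz": 15,"fingers": -1},
    {"dx": -0.5,"dy": 0,"dz": 30,"fingers": -1},
    {"dx": -0.5,"dy": 0,"dz": 45,"fingers": -1},
    {"dx": -0.5,"dy": 0,"dz": 53,"fingers": -1},
    {"dx": -0.5,"dy": 0,"dz": 53,"fingers": -1}
  ]
}}

```text
$.plan[0]: bad value
```

Emit:
{"api": "carry_out", "payload": {
  "plan": [
    {"dx": 0,"fingers": 1},
    {"dx": 0,"fingers": 1},
    {"dx": 0,"fingers": 1},
    {"dx": 0,"fingers": 1},
    {"dx": 0,"fingers": 1}
  ]
}}

```text
$.plan[0]: bad value
```

Emit:
{"api": "carry_out", "payload": {
  "plan": [
    {"dx": -0.5,"dy": 0,"dz": 15,"twist": 0,"fingers": -1},
    {"dx": -0.5,"dy": 0,"dz": 30,"twist": 0,"fingers": -1},
    {"dx": -0.5,"dy": 0,"dz": 45,"twist": 0,"fingers": -1},
    {"dx": -0.5,"dy": 0,"dz": 53,"twist": 0,"fingers": -1},
    {"dx": -0.5,"dy": 0,"dz": 53,"twist": 0,"fingers": -1}
  ]
}}

```text
clock: 2.02
eef_pos: [0.4468, 0.1784, 0.0208]
tool_rot: [0.679, 0.734, -0.002, -0.001]
ft_force: [-0.1, -0.5, -0.2]
grip_width: 0.0855
grasp_force: 0.0
```

Emit:
{"api": "carry_out", "payload": {
  "plan": [
    {"dx": 0,"dy": 0,"dz": 0,"twist": 0,"fingers": 1},
    {"dx": 0,"dy": 0,"dz": 0,"twist": 0,"fingers": 1},
    {"dx": 0,"dy": 0,"dz": 0,"twist": 0,"fingers": 1},
    {"dx": 0,"dy": 0,"dz": 0,"twist": 0,"fingers": 1},
    {"dx": 0,"dy": 0,"dz": 0,"twist": 0,"fingers": 1}
  ]
}}

```text
clock: 2.43
eef_pos: [0.4497, 0.1789, 0.0237]
tool_rot: [0.68, 0.734, 0.001, 0.0]
ft_force: [-0.3, 0.6, 5.8]
grip_width: 0.0528
grasp_force: 63.1
```

Emit:
{"api": "carry_out", "payload": {
  "plan": [
    {"dx": 0,"dy": 0,"dz": -8,"twist": 0,"fingers": 1},
    {"dx": 0,"dy": 0,"dz": -24,"twist": 0,"fingers": 1},
    {"dx": 0,"dy": 0,"dz": -50,"twist": 0,"fingers": 1},
    {"dx": 0,"dy": 0,"dz": -78,"twist": 0,"fingers": 1},
    {"dx": 0,"dy": 0,"dz": -85,"twist": 0,"fingers": 1}
  ]
}}

```text
clock: 2.85
eef_pos: [0.4509, 0.1791, 0.1114]
tool_rot: [0.68, 0.733, 0.003, 0.001]
ft_force: [0.8, 0.4, -0.3]
grip_width: 0.0527
grasp_force: 63.1
```

```bash
python3 go.py .54,.04,.107,-1 .629,-.1285,.107,-5.7 .629,-.1285,.024,-5.7; python3 - <<'E'
from vis import *
print(bot.get_obs()['ft_force'])
c=look('scene'); cv2.imwrite('pics/b.png',cv2.resize(c['image'][20:300,150:480,::-1],None,fx=2,fy=2))
E
```

```text
at [0.4509 0.1791 0.1114] yaw 4.3 tilt 0.36 j6 1.87
.54,.04,.107,-1 d [-145.4   78.3    4.4] len 165.0 twist 5.3
.629,-.1285,.107,-5.7 d [-166.9   91.9    0. ] len 191.0 twist 4.7
.629,-.1285,.024,-5.7 d [ 0.  0. 83.] len 83.0 twist -0.0
[ 0.7644  0.3582 -0.3123]
```

View pics/b.png

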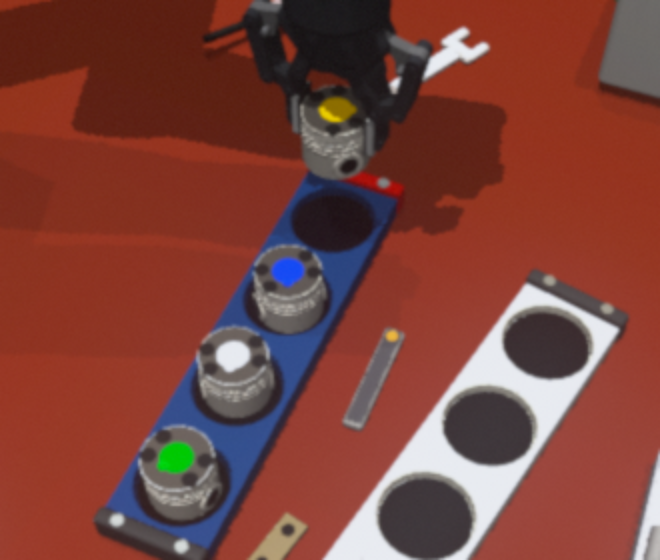

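Emit:
{"api": "carry_out", "payload": {
  "plan": [
    {"dx": -20,"dy": 10,"dz": 0,"twist": 1,"fingers": 1},
    {"dx": -52,"dy": 28,"dz": 0,"twist": 2,"fingers": 1},
    {"dx": -84,"dy": 45,"dz": 0,"twist": 3,"fingers": 1},
    {"dx": -116,"dy": 62,"dz": 0,"twist": 4,"fingers": 1},
    {"dx": -148,"dy": 80,"dz": 0,"twist": 5,"fingers": 1}
  ]
}}

```text
clock: 3.32
eef_pos: [0.5391, 0.0353, 0.1058]
tool_rot: [0.711, 0.703, -0.001, -0.001]
ft_force: [0.6, -0.4, -0.8]
grip_width: 0.0528
grasp_force: 63.2
```

```bash
python3 go.py .629,-.1285,.107,-5.7
```

```text
at [0.5391 0.0353 0.1058] yaw -0.7 tilt 0.15 j6 1.65
.629,-.1285,.107,-5.7 d [-162.8   91.8   -1.2] len 187.0 twist 5.0
```

Emit:
{"api": "carry_out", "payload": {
  "plan": [
    {"dx": -34,"dy": 19,"dz": 0,"twist": 1,"fingers": 1},
    {"dx": -70,"dy": 39,"dz": 0,"twist": 2,"fingers": 1},
    {"dx": -106,"dy": 60,"dz": 0,"twist": 3,"fingers": 1},
    {"dx": -140,"dy": 79,"dz": 0,"twist": 4,"fingers": 1},
    {"dx": -162,"dy": 92,"dz": 0,"twist": 5,"fingers": 1}
  ]
}}

```text
clock: 3.73
eef_pos: [0.6302, -0.1301, 0.1052]
tool_rot: [0.742, 0.67, -0.001, -0.0]
ft_force: [0.7, 0.0, -1.9]
grip_width: 0.053
grasp_force: 63.2
```

Emit:
{"api": "carry_out", "payload": {
  "plan": [
    {"dx": 0,"dy": 0,"dz": 6,"twist": 0,"fingers": 1},
    {"dx": 0,"dy": 0,"dz": 18,"twist": 0,"fingers": 1},
    {"dx": 0,"dy": 0,"dz": 34,"twist": 0,"fingers": 1},
    {"dx": 0,"dy": 0,"dz": 46,"twist": 0,"fingers": 1},
    {"dx": 0,"dy": 0,"dz": 50,"twist": 0,"fingers": 1}
  ]
}}

```text
clock: 4.15
eef_pos: [0.6268, -0.1253, 0.053]
tool_rot: [0.741, 0.672, -0.002, -0.003]
ft_force: [-0.4, -0.1, -0.8]
grip_width: 0.0526
grasp_force: 63.4
```

```bash
cat > chk.py <<'E'
import sys; from vis import *
k=sys.argv[1]; s=look('scene');t=look('top'); ds,dt=dabs(s)[k],dabs(t)[k]
best=[]
for a,p in ds:
    for b,q in dt:
        x,r=tri(s,p,t,q)
        if r<.008 and .04<x[2]<.2 and .3<x[0]<.75: best.append((r,x))
for r,x in best: print(k,x,'res',round(r,4))
E
python3 chk.py yellow; python3 go.py .629,-.1285,.024,-5.7
```

```text
at [ 0.6278 -0.1255  0.0548] yaw -5.6 tilt 0.29 j6 1.47
.629,-.1285,.024,-5.7 d [-2.9  1.5 30.8] len 31.0 twist 0.1
```

Emit:
{"api": "carry_out", "payload": {
  "plan": [
    {"dx": -1,"dy": 1,"dz": 10,"twist": 0,"fingers": 1},
    {"dx": -1.5,"dy": 1,"dz": 20,"twist": 0,"fingers": 1},
    {"dx": -1.5,"dy": 1,"dz": 25,"twist": 0,"fingers": 1},
    {"dx": -1.5,"dy": 1,"dz": 29,"twist": 0,"fingers": 1},
    {"dx": -1.5,"dy": 1,"dz": 30,"twist": 0,"fingers": 1}
  ]
}}

```text
clock: 4.67
eef_pos: [0.63, -0.1277, 0.0262]
tool_rot: [0.741, 0.671, -0.0, -0.001]
ft_force: [0.5, 0.1, -2.7]
grip_width: 0.0528
grasp_force: 63.4
```

```bash
python3 chk.py yellow; python3 go.py .629,-.1285,.024,-5.7; python3 -c "
from vis import *
print(bot.get_obs()['ft_force']); c=look('scene'); cv2.imwrite('pics/c.png',cv2.resize(c['image'][150:430,200:530,::-1],None,fx=2,fy=2))"
```

```text
at [ 0.6305 -0.1278  0.0271] yaw -5.6 tilt 0.03 j6 1.47
.629,-.1285,.024,-5.7 d [-0.9 -1.5  3.1] len 4.0 twist 0.1
[ 0.0249  0.4473 -2.404 ]
```

View pics/c.png

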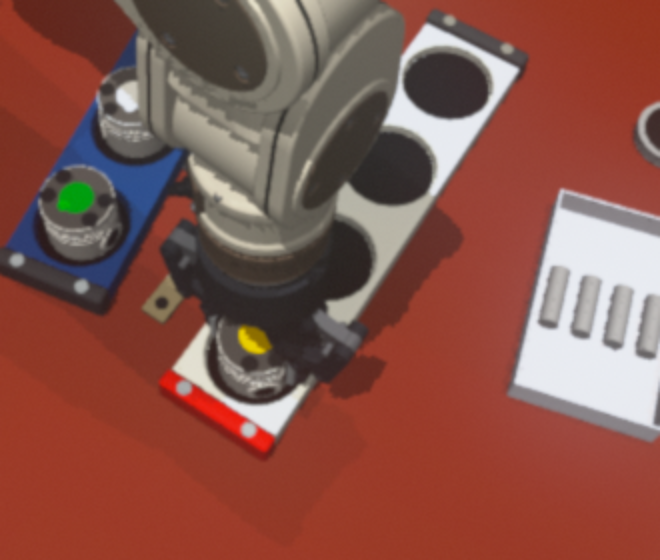

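The yellow piston hangs inside the pocket next to the red cap, dab at (255,340) in the crop. The force reading is still its weight (−2.4 N), so it isn't down yet; I lower the last few mm.

Emit:
{"api": "carry_out", "payload": {
  "plan": [
    {"dx": 0,"dy": 0,"dz": 1,"twist": 0,"fingers": 1},
    {"dx": 0,"dy": 0,"dz": 2,"twist": 0,"fingers": 1},
    {"dx": 0,"dy": 0,"dz": 3,"twist": 0,"fingers": 1},
    {"dx": 0,"dy": 0,"dz": 4,"twist": 0,"fingers": 1},
    {"dx": 0,"dy": 0,"dz": 4,"twist": 0,"fingers": 1}
  ]
}}

```text
clock: 5.23
eef_pos: [0.6309, -0.1279, 0.0237]
tool_rot: [0.741, 0.671, 0.0, 0.0]
ft_force: [-0.2, 0.6, 0.4]
grip_width: 0.0526
grasp_force: 63.4
```

Emit:
{"api": "carry_out", "payload": {
  "plan": [
    {"dx": 0,"dy": 0,"dz": 0,"twist": 0,"fingers": -1},
    {"dx": 0,"dy": 0,"dz": 0,"twist": 0,"fingers": -1},
    {"dx": 0,"dy": 0,"dz": 0,"twist": 0,"fingers": -1},
    {"dx": 0,"dy": 0,"dz": 0,"twist": 0,"fingers": -1},
    {"dx": 0,"dy": 0,"dz": 0,"twist": 0,"fingers": -1}
  ]
}}

```text
clock: 5.65
eef_pos: [0.6308, -0.1278, 0.0233]
tool_rot: [0.741, 0.671, 0.0, 0.0]
ft_force: [-0.2, -0.7, -0.2]
grip_width: 0.0855
grasp_force: 0.0
```

Emit:
{"api": "carry_out", "payload": {
  "plan": [
    {"dx": 0,"dy": 0,"dz": -8,"twist": 0,"fingers": -1},
    {"dx": 0,"dy": 0,"dz": -20,"twist": 0,"fingers": -1},
    {"dx": 0,"dy": 0,"dz": -40,"twist": 0,"fingers": -1},
    {"dx": 0,"dy": 0,"dz": -60,"twist": 0,"fingers": -1},
    {"dx": 0,"dy": 0,"dz": -76,"twist": 0,"fingers": -1}
  ]
}}

```text
clock: 6.07
eef_pos: [0.6316, -0.128, 0.1023]
tool_rot: [0.741, 0.671, 0.001, 0.001]
ft_force: [0.9, 0.9, 0.9]
grip_width: 0.0857
grasp_force: 0.0
```

```bash
python3 chk.py yellow; python3 go.py .53,.03,.1,0 .457,.0867,.08,4 .457,.0867,.0225,4
```

```text
at [ 0.6337 -0.1284  0.1046] yaw -5.6 tilt 0.51 j6 1.47
.53,.03,.1,0 d [ 147.5 -118.8    4.6] len 189.0 twist -5.6
.457,.0867,.08,4 d [ 56.7 -73.   20. ] len 95.0 twist -4.0
.457,.0867,.0225,4 d [ 0.   0.  57.5] len 58.0 twist -0.0
```

Emit:
{"api": "carry_out", "payload": {
  "plan": [
    {"dx": 25,"dy": -20,"dz": 0,"twist": -1,"fingers": -1},
    {"dx": 56,"dy": -45,"dz": 0,"twist": -2,"fingers": -1},
    {"dx": 88,"dy": -70,"dz": 0,"twist": -3,"fingers": -1},
    {"dx": 119,"dy": -95,"dz": 0,"twist": -4.5,"fingers": -1},
    {"dx": 149,"dy": -119,"dz": 0,"twist": -5.6,"fingers": -1}
  ]
}}

```text
clock: 6.58
eef_pos: [0.5253, 0.0334, 0.0992]
tool_rot: [0.707, 0.707, -0.0, -0.0]
ft_force: [-0.2, 0.6, 0.5]
grip_width: 0.0855
grasp_force: 0.0
```

```bash
python3 chk.py yellow; python3 go.py .457,.0867,.078,4 .457,.0867,.0225,4
```

```text
yellow [ 0.6316 -0.1297  0.0599] res 0.0003
at [0.5228 0.036  0.099 ] yaw 0.3 tilt 0.25 j6 1.63
.457,.0867,.078,4 d [ 51.  -65.5  21. ] len 86.0 twist -3.7
.457,.0867,.0225,4 d [ 0.   0.  55.5] len 56.0 twist -0.0
```

Yellow is placed within about 3 mm of the pocket centre. Blue is next.

Emit:
{"api": "carry_out", "payload": {
  "plan": [
    {"dx": 14,"dy": -18,"dz": 0,"twist": -1,"fingers": -1},
    {"dx": 34,"dy": -43,"dz": 4,"twist": -2,"fingers": -1},
    {"dx": 47,"dy": -60,"dz": 10,"twist": -3,"fingers": -1},
    {"dx": 51,"dy": -65,"dz": 16,"twist": -3.7,"fingers": -1},
    {"dx": 51,"dy": -65,"dz": 20,"twist": -3.7,"fingers": -1}
  ]
}}

```text
clock: 7.1
eef_pos: [0.461, 0.0835, 0.0788]
tool_rot: [0.684, 0.73, -0.0, -0.0]
ft_force: [0.4, -0.1, -0.0]
grip_width: 0.0854
grasp_force: 0.0
```

```bash
python3 go.py .457,.0867,.0225,4
```

```text
at [0.461  0.0835 0.0788] yaw 3.8 tilt 0.05 j6 1.68
.457,.0867,.0225,4 d [ 3.5 -3.7 56.3] len 57.0 twist -0.2
```

Emit:
{"api": "carry_out", "payload": {
  "plan": [
    {"dx": 2.5,"dy": -3,"dz": 8,"twist": 0,"fingers": -1},
    {"dx": 2.5,"dy": -3,"dz": 24,"twist": 0,"fingers": -1},
    {"dx": 2.5,"dy": -3,"dz": 40,"twist": 0,"fingers": -1},
    {"dx": 2.5,"dy": -3,"dz": 52,"twist": 0,"fingers": -1},
    {"dx": 2.5,"dy": -3,"dz": 56,"twist": 0,"fingers": -1}
  ]
}}

```text
clock: 7.52
eef_pos: [0.4587, 0.0845, 0.0212]
tool_rot: [0.685, 0.729, -0.001, -0.001]
ft_force: [-0.3, 0.2, -0.3]
grip_width: 0.0852
grasp_force: 0.0
```

Emit:
{"api": "carry_out", "payload": {
  "plan": [
    {"dx": 0,"dy": 0,"dz": 0,"twist": 0,"fingers": -1},
    {"dx": 0,"dy": 0,"dz": 0,"twist": 0,"fingers": 1},
    {"dx": 0,"dy": 0,"dz": 0,"twist": 0,"fingers": 1},
    {"dx": 0,"dy": 0,"dz": 0,"twist": 0,"fingers": 1},
    {"dx": 0,"dy": 0,"dz": 0,"twist": 0,"fingers": 1}
  ]
}}

```text
clock: 7.93
eef_pos: [0.4598, 0.0855, 0.0244]
tool_rot: [0.684, 0.729, 0.001, 0.001]
ft_force: [-0.2, -0.5, 3.7]
grip_width: 0.0528
grasp_force: 63.0
```

```bash
python3 go.py .457,.0867,.0225,4; python3 -c "
from vis import *
o=bot.get_obs();print(o['ft_force'],o['grip_width'],o['grasp_force'])"
```

```text
at [0.4598 0.0855 0.0244] yaw 3.6 tilt 0.12 j6 1.69
.457,.0867,.0225,4 d [ 1.3 -2.7  1.9] len 4.0 twist -0.4
[-0.156  -0.451   3.7077] 0.05277717671422037 62.9673171043396
```

Emit:
{"api": "carry_out", "payload": {
  "plan": [
    {"dx": 0,"dy": 0,"dz": -8,"twist": 0,"fingers": 1},
    {"dx": 0,"dy": 0,"dz": -24,"twist": 0,"fingers": 1},
    {"dx": 0,"dy": 0,"dz": -50,"twist": 0,"fingers": 1},
    {"dx": 0,"dy": 0,"dz": -76,"twist": 0,"fingers": 1},
    {"dx": 0,"dy": 0,"dz": -85,"twist": 0,"fingers": 1}
  ]
}}

```text
clock: 8.35
eef_pos: [0.461, 0.086, 0.1121]
tool_rot: [0.684, 0.729, 0.002, 0.002]
ft_force: [1.5, 0.2, -1.4]
grip_width: 0.0529
grasp_force: 63.2
```

```bash
python3 go.py .638,-.038,.107,-5.7
```

```text
at [0.461  0.086  0.1121] yaw 3.7 tilt 0.35 j6 1.69
.638,-.038,.107,-5.7 d [-135.   168.7    5.1] len 216.0 twist 9.4
```

Emit:
{"api": "carry_out", "payload": {
  "plan": [
    {"dx": -14,"dy": 18,"dz": 0,"twist": 2,"fingers": 1},
    {"dx": -36,"dy": 45,"dz": 0,"twist": 4,"fingers": 1},
    {"dx": -60,"dy": 75,"dz": 0,"twist": 6,"fingers": 1},
    {"dx": -84,"dy": 105,"dz": 0,"twist": 8,"fingers": 1},
    {"dx": -108,"dy": 135,"dz": 0,"twist": 9.4,"fingers": 1}
  ]
}}

```text
clock: 8.77
eef_pos: [0.6014, -0.0146, 0.108]
tool_rot: [0.742, 0.67, -0.0, -0.0]
ft_force: [0.6, 0.8, -1.5]
grip_width: 0.0529
grasp_force: 63.3
```

```bash
python3 go.py .638,-.038,.055,-5.7
```

```text
at [ 0.6014 -0.0146  0.108 ] yaw -5.8 tilt 0.02 j6 1.65
.638,-.038,.055,-5.7 d [-19.6  38.8  53. ] len 69.0 twist -0.1
```

Emit:
{"api": "carry_out", "payload": {
  "plan": [
    {"dx": -10,"dy": 18,"dz": 0,"twist": 0,"fingers": 1},
    {"dx": -19,"dy": 34,"dz": 6,"twist": 0,"fingers": 1},
    {"dx": -20,"dy": 38,"dz": 22,"twist": 0,"fingers": 1},
    {"dx": -20,"dy": 38,"dz": 42,"twist": 0,"fingers": 1},
    {"dx": -20,"dy": 38,"dz": 53,"twist": 0,"fingers": 1}
  ]
}}

```text
clock: 9.18
eef_pos: [0.635, -0.0378, 0.0523]
tool_rot: [0.742, 0.67, -0.001, -0.001]
ft_force: [-0.6, -0.4, -3.0]
grip_width: 0.0529
grasp_force: 63.4
```

```bash
python3 chk.py blue; python3 go.py .638,-.038,.0237,-5.7
```

```text
at [ 0.6333 -0.0372  0.0518] yaw -5.7 tilt 0.42 j6 1.61
.638,-.038,.0237,-5.7 d [-0.3  4.8 28.1] len 28.0 twist -0.0
```

Emit:
{"api": "carry_out", "payload": {
  "plan": [
    {"dx": 0,"dy": 3,"dz": 9,"twist": 0,"fingers": 1},
    {"dx": 0,"dy": 3,"dz": 18,"twist": 0,"fingers": 1},
    {"dx": 0,"dy": 3,"dz": 24,"twist": 0,"fingers": 1},
    {"dx": 0,"dy": 3,"dz": 27,"twist": 0,"fingers": 1},
    {"dx": 0,"dy": 3,"dz": 29,"twist": 0,"fingers": 1}
  ]
}}

```text
clock: 9.7
eef_pos: [0.6389, -0.0375, 0.0259]
tool_rot: [0.742, 0.671, -0.0, -0.0]
ft_force: [0.2, -0.5, -0.9]
grip_width: 0.053
grasp_force: 63.4
```

```bash
python3 chk.py blue;python3 go.py .638,-.038,.0237,-5.7; python3 -c "
from vis import *
print(bot.get_obs()['ft_force'])"
```

```text
at [ 0.6391 -0.0376  0.0262] yaw -5.7 tilt 0.02 j6 1.61
.638,-.038,.0237,-5.7 d [-0.5 -1.   2.5] len 3.0 twist -0.0
[ 0.2576 -0.2346 -0.681 ]
```

Emit:
{"api": "carry_out", "payload": {
  "plan": [
    {"dx": 0,"dy": 0,"dz": 1,"twist": 0,"fingers": 1},
    {"dx": 0,"dy": 0,"dz": 2,"twist": 0,"fingers": 1},
    {"dx": 0,"dy": 0,"dz": 2.5,"twist": 0,"fingers": 1},
    {"dx": 0,"dy": 0,"dz": 3,"twist": 0,"fingers": 1},
    {"dx": 0,"dy": 0,"dz": 3,"twist": 0,"fingers": 1}
  ]
}}

```text
clock: 10.22
eef_pos: [0.6396, -0.0377, 0.0244]
tool_rot: [0.742, 0.671, 0.0, 0.0]
ft_force: [-2.0, -0.0, 4.1]
grip_width: 0.0526
grasp_force: 63.8
```

Blue is down: the force turned to +4 N at the height where I gripped it. I release it and lift.

Emit:
{"api": "carry_out", "payload": {
  "plan": [
    {"dx": 0,"dy": 0,"dz": 0,"twist": 0,"fingers": -1},
    {"dx": 0,"dy": 0,"dz": 0,"twist": 0,"fingers": -1},
    {"dx": 0,"dy": 0,"dz": 0,"twist": 0,"fingers": -1},
    {"dx": 0,"dy": 0,"dz": 0,"twist": 0,"fingers": -1},
    {"dx": 0,"dy": 0,"dz": 0,"twist": 0,"fingers": -1}
  ]
}}

```text
clock: 10.63
eef_pos: [0.6392, -0.0377, 0.0231]
tool_rot: [0.742, 0.671, -0.0, -0.0]
ft_force: [-1.0, -0.0, 0.8]
grip_width: 0.0853
grasp_force: 0.0
```

Emit:
{"api": "carry_out", "payload": {
  "plan": [
    {"dx": 0,"dy": 0,"dz": -8,"twist": 0,"fingers": -1},
    {"dx": 0,"dy": 0,"dz": -20,"twist": 0,"fingers": -1},
    {"dx": 0,"dy": 0,"dz": -40,"twist": 0,"fingers": -1},
    {"dx": 0,"dy": 0,"dz": -60,"twist": 0,"fingers": -1},
    {"dx": 0,"dy": 0,"dz": -76,"twist": 0,"fingers": -1}
  ]
}}

```text
clock: 11.05
eef_pos: [0.6402, -0.0377, 0.1023]
tool_rot: [0.742, 0.671, 0.001, 0.001]
ft_force: [-0.5, 0.2, 0.2]
grip_width: 0.0854
grasp_force: 0.0
```

```bash
python3 go.py .46,-.0022,.1,4
```

```text
at [ 0.6402 -0.0377  0.1023] yaw -5.7 tilt 0.16 j6 1.61
.46,-.0022,.1,4 d [  17.3 -182.8    2.3] len 184.0 twist -9.7
```

Emit:
{"api": "carry_out", "payload": {
  "plan": [
    {"dx": 4,"dy": -38,"dz": 0,"twist": -2.5,"fingers": -1},
    {"dx": 8,"dy": -78,"dz": 0,"twist": -5,"fingers": -1},
    {"dx": 12,"dy": -117,"dz": 0,"twist": -7.5,"fingers": -1},
    {"dx": 15,"dy": -156,"dz": 0,"twist": -9.7,"fingers": -1},
    {"dx": 17,"dy": -182,"dz": 0,"twist": -9.7,"fingers": -1}
  ]
}}

```text
clock: 11.47
eef_pos: [0.4564, -0.0021, 0.1002]
tool_rot: [0.682, 0.732, -0.0, -0.0]
ft_force: [-0.8, 0.4, 1.0]
grip_width: 0.0855
grasp_force: 0.0
```

```bash
python3 chk.py blue; python3 chk.py yellow; python3 go.py .4597,-.0024,.0225,4
```

```text
blue [ 0.6405 -0.037   0.06  ] res 0.0004
yellow [ 0.6316 -0.1298  0.0599] res 0.0003
at [ 0.4608 -0.0025  0.101 ] yaw 4.0 tilt 0.21 j6 1.5
.4597,-.0024,.0225,4 d [ 0.1 -1.1 78.5] len 78.0 twist -0.0
```

Emit:
{"api": "carry_out", "payload": {
  "plan": [
    {"dx": 0,"dy": 0,"dz": 10,"twist": 0,"fingers": -1},
    {"dx": 0,"dy": 0,"dz": 30,"twist": 0,"fingers": -1},
    {"dx": 0,"dy": 0,"dz": 54,"twist": 0,"fingers": -1},
    {"dx": 0,"dy": 0,"dz": 72,"twist": 0,"fingers": -1},
    {"dx": 0,"dy": 0,"dz": 77,"twist": 0,"fingers": -1}
  ]
}}

```text
clock: 12.08
eef_pos: [0.4603, -0.0028, 0.0204]
tool_rot: [0.682, 0.731, -0.001, -0.001]
ft_force: [-1.0, 0.0, 0.5]
grip_width: 0.0856
grasp_force: 0.0
```

Emit:
{"api": "carry_out", "payload": {
  "plan": [
    {"dx": 0,"dy": 0,"dz": 0,"twist": 0,"fingers": -1},
    {"dx": 0,"dy": 0,"dz": 0,"twist": 0,"fingers": 1},
    {"dx": 0,"dy": 0,"dz": 0,"twist": 0,"fingers": 1},
    {"dx": 0,"dy": 0,"dz": 0,"twist": 0,"fingers": 1},
    {"dx": 0,"dy": 0,"dz": 0,"twist": 0,"fingers": 1}
  ]
}}

```text
clock: 12.5
eef_pos: [0.4614, -0.0026, 0.0239]
tool_rot: [0.682, 0.731, 0.001, 0.001]
ft_force: [0.2, -0.5, 4.5]
grip_width: 0.0529
grasp_force: 62.8
```

Emit:
{"api": "carry_out", "payload": {
  "plan": [
    {"dx": 0,"dy": 0,"dz": -8,"twist": 0,"fingers": 1},
    {"dx": 0,"dy": 0,"dz": -24,"twist": 0,"fingers": 1},
    {"dx": 0,"dy": 0,"dz": -50,"twist": 0,"fingers": 1},
    {"dx": 0,"dy": 0,"dz": -76,"twist": 0,"fingers": 1},
    {"dx": 0,"dy": 0,"dz": -85,"twist": 0,"fingers": 1}
  ]
}}

```text
clock: 12.92
eef_pos: [0.462, -0.0025, 0.1112]
tool_rot: [0.682, 0.731, 0.002, 0.002]
ft_force: [1.5, -0.4, -1.2]
grip_width: 0.0526
grasp_force: 63.1
```

```bash
python3 go.py .647,.0545,.107,-5.7
```

```text
at [ 0.462  -0.0025  0.1112] yaw 4.0 tilt 0.35 j6 1.5
.647,.0545,.107,-5.7 d [ 44.1 188.5   4.2] len 194.0 twist 9.7
```

Emit:
{"api": "carry_out", "payload": {
  "plan": [
    {"dx": 5,"dy": 20,"dz": 0,"twist": 2,"fingers": 1},
    {"dx": 13,"dy": 55,"dz": 0,"twist": 4,"fingers": 1},
    {"dx": 22,"dy": 93,"dz": 0,"twist": 6,"fingers": 1},
    {"dx": 31,"dy": 130,"dz": 0,"twist": 8,"fingers": 1},
    {"dx": 38,"dy": 162,"dz": 0,"twist": 9.7,"fingers": 1}
  ]
}}

```text
clock: 13.33
eef_pos: [0.6207, 0.0474, 0.107]
tool_rot: [0.742, 0.67, 0.0, 0.0]
ft_force: [0.4, -0.7, -1.3]
grip_width: 0.0527
grasp_force: 63.3
```

```bash
python3 go.py .647,.0545,.055,-5.7
```

```text
at [0.6207 0.0474 0.107 ] yaw -5.8 tilt 0.04 j6 1.75
.647,.0545,.055,-5.7 d [ 9.7 25.4 52. ] len 59.0 twist -0.1
```

Emit:
{"api": "carry_out", "payload": {
  "plan": [
    {"dx": 6,"dy": 15,"dz": 0,"twist": 0,"fingers": 1},
    {"dx": 9,"dy": 24,"dz": 6,"twist": 0,"fingers": 1},
    {"dx": 9.5,"dy": 25,"dz": 22,"twist": 0,"fingers": 1},
    {"dx": 9.5,"dy": 25,"dz": 42,"twist": 0,"fingers": 1},
    {"dx": 9.5,"dy": 25,"dz": 53,"twist": 0,"fingers": 1}
  ]
}}

```text
clock: 13.75
eef_pos: [0.6423, 0.0531, 0.0511]
tool_rot: [0.742, 0.671, -0.002, -0.001]
ft_force: [-1.4, 0.5, -2.5]
grip_width: 0.0527
grasp_force: 63.5
```

```bash
python3 chk.py white; python3 go.py .647,.0545,.0237,-5.7
```

```text
at [0.6412 0.053  0.0506] yaw -5.8 tilt 0.46 j6 1.75
.647,.0545,.0237,-5.7 d [ 2.1  5.7 26.9] len 28.0 twist -0.1
```

Emit:
{"api": "carry_out", "payload": {
  "plan": [
    {"dx": 1,"dy": 3,"dz": 9,"twist": 0,"fingers": 1},
    {"dx": 1,"dy": 3,"dz": 18,"twist": 0,"fingers": 1},
    {"dx": 1,"dy": 3,"dz": 24,"twist": 0,"fingers": 1},
    {"dx": 1,"dy": 3,"dz": 27,"twist": 0,"fingers": 1},
    {"dx": 1,"dy": 3,"dz": 28,"twist": 0,"fingers": 1}
  ]
}}

```text
clock: 14.27
eef_pos: [0.6473, 0.0541, 0.0256]
tool_rot: [0.742, 0.671, -0.0, -0.0]
ft_force: [-0.4, -0.7, -2.1]
grip_width: 0.0528
grasp_force: 63.5
```

```bash
python3 go.py .647,.0545,.0237,-5.7; python3 -c "
from vis import *
print(bot.get_obs()['ft_force'])"
```

```text
at [0.6473 0.0541 0.0256] yaw -5.8 tilt 0.06 j6 1.75
.647,.0545,.0237,-5.7 d [ 0.4 -0.3  1.9] len 2.0 twist -0.1
[-0.4313 -0.662  -2.1418]
```

Emit:
{"api": "carry_out", "payload": {
  "plan": [
    {"dx": 0,"dy": 0,"dz": 1,"twist": 0,"fingers": 1},
    {"dx": 0,"dy": 0,"dz": 2,"twist": 0,"fingers": 1},
    {"dx": 0,"dy": 0,"dz": 2.5,"twist": 0,"fingers": 1},
    {"dx": 0,"dy": 0,"dz": 3,"twist": 0,"fingers": 1},
    {"dx": 0,"dy": 0,"dz": 3,"twist": 0,"fingers": 1}
  ]
}}

```text
clock: 14.68
eef_pos: [0.6481, 0.0542, 0.024]
tool_rot: [0.742, 0.671, 0.0, 0.0]
ft_force: [-1.4, -0.5, 0.6]
grip_width: 0.0524
grasp_force: 63.7
```

Emit:
{"api": "carry_out", "payload": {
  "plan": [
    {"dx": 0,"dy": 0,"dz": 0,"twist": 0,"fingers": -1},
    {"dx": 0,"dy": 0,"dz": 0,"twist": 0,"fingers": -1},
    {"dx": 0,"dy": 0,"dz": 0,"twist": 0,"fingers": -1},
    {"dx": 0,"dy": 0,"dz": 0,"twist": 0,"fingers": -1},
    {"dx": 0,"dy": 0,"dz": 0,"twist": 0,"fingers": -1}
  ]
}}

```text
clock: 15.1
eef_pos: [0.6479, 0.0542, 0.0234]
tool_rot: [0.742, 0.671, 0.0, 0.0]
ft_force: [0.4, -0.2, -0.7]
grip_width: 0.0855
grasp_force: 0.0
```

Emit:
{"api": "carry_out", "payload": {
  "plan": [
    {"dx": 0,"dy": 0,"dz": -8,"twist": 0,"fingers": -1},
    {"dx": 0,"dy": 0,"dz": -20,"twist": 0,"fingers": -1},
    {"dx": 0,"dy": 0,"dz": -40,"twist": 0,"fingers": -1},
    {"dx": 0,"dy": 0,"dz": -60,"twist": 0,"fingers": -1},
    {"dx": 0,"dy": 0,"dz": -76,"twist": 0,"fingers": -1}
  ]
}}

```text
clock: 15.52
eef_pos: [0.6487, 0.0542, 0.1024]
tool_rot: [0.742, 0.671, 0.001, 0.001]
ft_force: [0.1, 0.7, 0.2]
grip_width: 0.0853
grasp_force: 0.0
```

```bash
python3 go.py .469,-.0963,.1,4
```

```text
at [0.6487 0.0542 0.1024] yaw -5.7 tilt 0.16 j6 1.75
.469,-.0963,.1,4 d [-167.8 -163.7    2.4] len 234.0 twist -9.7
```

Emit:
{"api": "carry_out", "payload": {
  "plan": [
    {"dx": -26,"dy": -25,"dz": 0,"twist": -2,"fingers": -1},
    {"dx": -54,"dy": -52,"dz": 0,"twist": -4,"fingers": -1},
    {"dx": -82,"dy": -80,"dz": 0,"twist": -6,"fingers": -1},
    {"dx": -110,"dy": -107,"dz": 0,"twist": -8,"fingers": -1},
    {"dx": -138,"dy": -134,"dz": 0,"twist": -9.7,"fingers": -1}
  ]
}}

```text
clock: 15.93
eef_pos: [0.4998, -0.0706, 0.1008]
tool_rot: [0.681, 0.732, 0.001, 0.001]
ft_force: [-0.0, 0.2, -0.4]
grip_width: 0.0855
grasp_force: 0.0
```

```bash
python3 go.py .469,-.0963,.078,4
```

```text
at [ 0.4998 -0.0706  0.1008] yaw 4.1 tilt 0.13 j6 1.36
.469,-.0963,.078,4 d [-23.5 -32.5  22.8] len 46.0 twist 0.1
```

Emit:
{"api": "carry_out", "payload": {
  "plan": [
    {"dx": -14,"dy": -19,"dz": 0,"twist": 0,"fingers": -1},
    {"dx": -22,"dy": -30,"dz": 2,"twist": 0,"fingers": -1},
    {"dx": -24,"dy": -32,"dz": 10,"twist": 0,"fingers": -1},
    {"dx": -24,"dy": -32,"dz": 18,"twist": 0,"fingers": -1},
    {"dx": -24,"dy": -32,"dz": 22,"twist": 0,"fingers": -1}
  ]
}}

```text
clock: 16.35
eef_pos: [0.471, -0.0956, 0.0769]
tool_rot: [0.682, 0.731, 0.0, 0.0]
ft_force: [0.6, 0.0, -0.1]
grip_width: 0.0855
grasp_force: 0.0
```

```bash
python3 chk.py white; python3 chk.py blue; python3 go.py .469,-.0963,.0225,4
```

```text
white [0.6487 0.0541 0.06  ] res 0.0006
blue [ 0.6405 -0.0371  0.0602] res 0.0005
at [ 0.471  -0.0952  0.0769] yaw 4.0 tilt 0.03 j6 1.3
.469,-.0963,.0225,4 d [-1.  -2.1 54.4] len 54.0 twist 0.0
```

Emit:
{"api": "carry_out", "payload": {
  "plan": [
    {"dx": -1,"dy": -2,"dz": 8,"twist": 0,"fingers": -1},
    {"dx": -1,"dy": -2,"dz": 24,"twist": 0,"fingers": -1},
    {"dx": -1,"dy": -2,"dz": 40,"twist": 0,"fingers": -1},
    {"dx": -1,"dy": -2,"dz": 51,"twist": 0,"fingers": -1},
    {"dx": -1,"dy": -2,"dz": 54,"twist": 0,"fingers": -1}
  ]
}}

```text
clock: 16.97
eef_pos: [0.467, -0.0964, 0.0211]
tool_rot: [0.682, 0.731, -0.001, -0.002]
ft_force: [0.4, 0.6, 0.2]
grip_width: 0.0853
grasp_force: 0.0
```

Emit:
{"api": "carry_out", "payload": {
  "plan": [
    {"dx": 0,"dy": 0,"dz": 0,"twist": 0,"fingers": -1},
    {"dx": 0,"dy": 0,"dz": 0,"twist": 0,"fingers": 1},
    {"dx": 0,"dy": 0,"dz": 0,"twist": 0,"fingers": 1},
    {"dx": 0,"dy": 0,"dz": 0,"twist": 0,"fingers": 1},
    {"dx": 0,"dy": 0,"dz": 0,"twist": 0,"fingers": 1}
  ]
}}

```text
clock: 17.38
eef_pos: [0.4696, -0.0972, 0.0245]
tool_rot: [0.682, 0.731, 0.001, 0.001]
ft_force: [-0.6, 0.3, 3.0]
grip_width: 0.0524
grasp_force: 62.9
```

Emit:
{"api": "carry_out", "payload": {
  "plan": [
    {"dx": 0,"dy": 0,"dz": -8,"twist": 0,"fingers": 1},
    {"dx": 0,"dy": 0,"dz": -24,"twist": 0,"fingers": 1},
    {"dx": 0,"dy": 0,"dz": -50,"twist": 0,"fingers": 1},
    {"dx": 0,"dy": 0,"dz": -76,"twist": 0,"fingers": 1},
    {"dx": 0,"dy": 0,"dz": -85,"twist": 0,"fingers": 1}
  ]
}}

```text
clock: 17.8
eef_pos: [0.4705, -0.0974, 0.1122]
tool_rot: [0.682, 0.731, 0.001, 0.002]
ft_force: [1.9, 0.9, -2.3]
grip_width: 0.0525
grasp_force: 63.0
```

```bash
python3 go.py .6565,.146,.107,-5.7
```

```text
at [ 0.4705 -0.0974  0.1122] yaw 3.9 tilt 0.33 j6 1.3
.6565,.146,.107,-5.7 d [230.  202.4   5.2] len 306.0 twist 9.6
```

Emit:
{"api": "carry_out", "payload": {
  "plan": [
    {"dx": 17,"dy": 15,"dz": 0,"twist": 1,"fingers": 1},
    {"dx": 42,"dy": 37,"dz": 0,"twist": 2,"fingers": 1},
    {"dx": 69,"dy": 61,"dz": 0,"twist": 3,"fingers": 1},
    {"dx": 96,"dy": 85,"dz": 0,"twist": 4,"fingers": 1},
    {"dx": 123,"dy": 108,"dz": 0,"twist": 5,"fingers": 1}
  ]
}}

```text
clock: 18.22
eef_pos: [0.5682, 0.0343, 0.1081]
tool_rot: [0.714, 0.7, -0.0, -0.0]
ft_force: [0.4, -0.2, -0.2]
grip_width: 0.053
grasp_force: 63.1
```

```bash
python3 go.py .6565,.146,.107,-5.7
```

```text
at [0.5682 0.0343 0.1081] yaw -1.1 tilt 0.01 j6 1.65
.6565,.146,.107,-5.7 d [113.4  86.    1.1] len 142.0 twist 4.6
```

Emit:
{"api": "carry_out", "payload": {
  "plan": [
    {"dx": 30,"dy": 23,"dz": 0,"twist": 1.2,"fingers": 1},
    {"dx": 60,"dy": 46,"dz": 0,"twist": 2.4,"fingers": 1},
    {"dx": 88,"dy": 67,"dz": 0,"twist": 3.6,"fingers": 1},
    {"dx": 107,"dy": 81,"dz": 0,"twist": 4.6,"fingers": 1},
    {"dx": 113,"dy": 86,"dz": 0,"twist": 4.6,"fingers": 1}
  ]
}}

```text
clock: 18.63
eef_pos: [0.6571, 0.1483, 0.1072]
tool_rot: [0.74, 0.673, 0.001, -0.0]
ft_force: [0.9, 0.1, -1.1]
grip_width: 0.0526
grasp_force: 63.2
```

```bash
python3 chk.py green; python3 go.py .6565,.146,.024,-5.7
```

```text
at [0.6557 0.1458 0.1071] yaw -5.5 tilt 0.07 j6 1.89
.6565,.146,.024,-5.7 d [ 0.3  0.8 83.1] len 83.0 twist 0.2
```

Emit:
{"api": "carry_out", "payload": {
  "plan": [
    {"dx": 0,"dy": 1,"dz": 8,"twist": 0,"fingers": 1},
    {"dx": 0,"dy": 1,"dz": 26,"twist": 0,"fingers": 1},
    {"dx": 0,"dy": 1,"dz": 44,"twist": 0,"fingers": 1},
    {"dx": 0,"dy": 1,"dz": 60,"twist": 0,"fingers": 1},
    {"dx": 0,"dy": 1,"dz": 70,"twist": 0,"fingers": 1}
  ]
}}

```text
clock: 19.15
eef_pos: [0.6543, 0.142, 0.0358]
tool_rot: [0.742, 0.671, -0.002, -0.001]
ft_force: [-1.2, 0.9, -2.0]
grip_width: 0.0528
grasp_force: 63.2
```

Emit:
{"api": "carry_out", "payload": {
  "plan": [
    {"dx": 0,"dy": 0,"dz": 4,"twist": 0,"fingers": 1},
    {"dx": 0,"dy": 0,"dz": 7,"twist": 0,"fingers": 1},
    {"dx": 0,"dy": 0,"dz": 9,"twist": 0,"fingers": 1},
    {"dx": 0,"dy": 0,"dz": 11,"twist": 0,"fingers": 1},
    {"dx": 0,"dy": 0,"dz": 11,"twist": 0,"fingers": 1}
  ]
}}

```text
clock: 19.57
eef_pos: [0.6572, 0.1445, 0.0279]
tool_rot: [0.741, 0.671, 0.001, 0.0]
ft_force: [-0.2, -0.3, -1.1]
grip_width: 0.0524
grasp_force: 63.2
```

```bash
python3 go.py .6565,.146,.0245,-5.7; python3 -c "
from vis import *
print(bot.get_obs()['ft_force'])"
```

```text
at [0.6572 0.1445 0.0279] yaw -5.7 tilt 0.07 j6 1.89
.6565,.146,.0245,-5.7 d [ 1.5 -0.8  3.4] len 4.0 twist 0.0
[-0.2279 -0.3211 -1.1283]
```

Emit:
{"api": "carry_out", "payload": {
  "plan": [
    {"dx": 1,"dy": 0,"dz": 1,"twist": 0,"fingers": 1},
    {"dx": 1,"dy": 0,"dz": 2,"twist": 0,"fingers": 1},
    {"dx": 1,"dy": 0,"dz": 3,"twist": 0,"fingers": 1},
    {"dx": 1,"dy": 0,"dz": 4,"twist": 0,"fingers": 1},
    {"dx": 1,"dy": 0,"dz": 4,"twist": 0,"fingers": 1}
  ]
}}

```text
clock: 19.98
eef_pos: [0.6571, 0.1458, 0.0245]
tool_rot: [0.741, 0.672, 0.001, 0.0]
ft_force: [-2.2, 0.2, 4.0]
grip_width: 0.0527
grasp_force: 63.6
```

Green is down too, so I release it, lift and check everything.

Emit:
{"api": "carry_out", "payload": {
  "plan": [
    {"dx": 0,"dy": 0,"dz": 0,"twist": 0,"fingers": -1},
    {"dx": 0,"dy": 0,"dz": 0,"twist": 0,"fingers": -1},
    {"dx": 0,"dy": 0,"dz": 0,"twist": 0,"fingers": -1},
    {"dx": 0,"dy": 0,"dz": 0,"twist": 0,"fingers": -1},
    {"dx": 0,"dy": 0,"dz": 0,"twist": 0,"fingers": -1}
  ]
}}

```text
clock: 20.4
eef_pos: [0.6568, 0.1454, 0.0231]
tool_rot: [0.741, 0.671, -0.0, -0.0]
ft_force: [0.1, 0.2, -1.4]
grip_width: 0.0852
grasp_force: 0.0
```

Emit:
{"api": "carry_out", "payload": {
  "plan": [
    {"dx": 0,"dy": 0,"dz": -8,"twist": 0,"fingers": -1},
    {"dx": 0,"dy": 0,"dz": -20,"twist": 0,"fingers": -1},
    {"dx": 0,"dy": 0,"dz": -40,"twist": 0,"fingers": -1},
    {"dx": 0,"dy": 0,"dz": -65,"twist": 0,"fingers": -1},
    {"dx": 0,"dy": 0,"dz": -95,"twist": 0,"fingers": -1}
  ]
}}

```text
clock: 20.82
eef_pos: [0.656, 0.1453, 0.119]
tool_rot: [0.741, 0.671, -0.001, -0.001]
ft_force: [-0.0, -0.8, -0.1]
grip_width: 0.0854
grasp_force: 0.0
```

Emit:
{"api": "carry_out", "payload": {
  "plan": [
    {"dx": 0,"dy": -20,"dz": -10,"twist": 0,"fingers": -1},
    {"dx": 0,"dy": -55,"dz": -20,"twist": 0,"fingers": -1},
    {"dx": 0,"dy": -90,"dz": -30,"twist": 0,"fingers": -1},
    {"dx": 0,"dy": -125,"dz": -35,"twist": 0,"fingers": -1},
    {"dx": 0,"dy": -150,"dz": -35,"twist": 0,"fingers": -1}
  ]
}}

```text
clock: 21.23
eef_pos: [0.506, 0.1606, 0.1563]
tool_rot: [0.741, 0.672, 0.002, 0.001]
ft_force: [-0.3, -0.2, -0.5]
grip_width: 0.0856
grasp_force: 0.0
```

```bash
for c in yellow blue white green; do python3 chk.py $c; done; python3 -c "
from vis import *
c=look('top'); cv2.imwrite('pics/d.png',c['image'][:,:,::-1]); print(bot.get_obs()['clock'])"
```

```text
yellow [ 0.6317 -0.1298  0.06  ] res 0.0003
blue [ 0.6405 -0.0371  0.0601] res 0.0005
white [0.6487 0.0542 0.06  ] res 0.0005
green [0.6574 0.1456 0.0606] res 0.0006
21.6833
```

View pics/d.png

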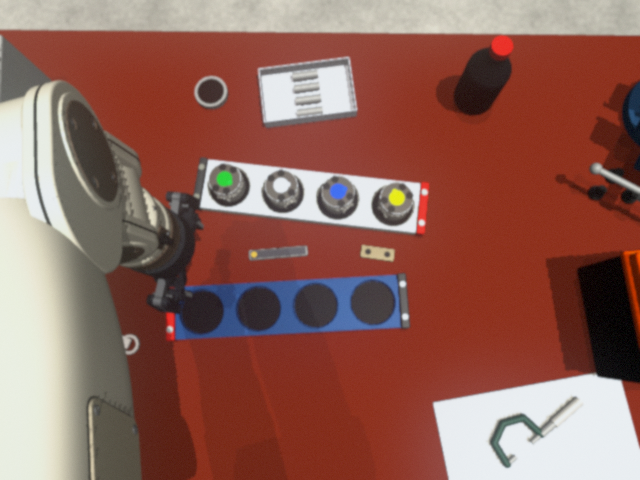

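All four pistons stand in the white rack. From the red cap they run yellow (397,198), blue (338,191), white (281,185), green (224,179), each within about 3 mm of its pocket centre, and the gripper is clear.

```bash
python3 -c "
from workcell import job_done
print(job_done())"
```

```text
the job is handed in; nothing more can be done
None
```

All four pistons are in the white rack in cylinder order (yellow, blue, white, green from the red cap), upright and about 3 mm or less from their pocket centres by the cameras; I handed the job in at about 22 s, and the hand-in gave no verdict.

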